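# Unlock the lid of a small pressure cooker

### The job

The pressure is down, so unlock the lid of the small pressure cooker: slide the catch on the lid all the way back towards the lid's handle, so that its steel tongue leaves the fork on the pot, then turn the lid anticlockwise (seen from above) as far as its stop. Leave it lying loose and level on the pot with the catch back, ready to be lifted off, and leave the things round about where they are.

Things in the scene. Friction and masses are not known exactly. Their poses are not given: they have to be found in the camera images.
- cooker_pot: Steel pressure cooker body, 140 mm across, rim 105 mm above the counter, does not move. Origin: centre of its underside, z up. Black side grips reach 122 mm out along +y and -y; on the +y grip stands a fork of two steel cheeks (100 to 114 mm from the centre, 14 mm apart, tops 119 mm above the counter). Three lugs under the rim hold the lid down.
- cooker_lid: Round steel lid, 170 mm across, 0.45 kg, loose. Origin: centre of its skirt's lower edge, z up, 88 mm above the counter when seated. Closed, its axes match the pot's. Three bayonet tabs lie under the pot's lugs. Catch back, it turns anticlockwise about z: out of the lugs from 0.56 rad, stop at 0.79. Catch locked, it turns under 0.04 rad. 2 mm side play.
- lid_grip (a point): Centre of the lid's black bar handle, on the lid's axis, 52 mm above the lid's origin; axes are the lid's. The bar runs along y: 74 mm long, 16 mm wide (x), 12 mm thick, 20 mm clear under it. Valves at x = -43 and 43, y = -38 mm are lower than the bar.
- catch_button (a point): Centre of the catch's ribbed black thumb button, 14 mm wide (lid's x), 18 mm long (y), 15 mm high, standing on a black housing whose top is 8 mm below this point (36 mm wide, 48 to 95 mm from the centre). Axes are the lid's. It slides along the lid's y: 80 mm from the lid's centre locked, 64 mm fully back.
- catch (a joint): Travel of the catch in m: 0 locked (steel tongue lies in the fork and keeps the lid from turning), 0.016 fully back towards the lid's centre; the tongue is clear of the fork from 0.0135. About 2 N of friction; it stays where it is left.
- teaspoon: Steel teaspoon, 130 x 27 x 11 mm, lying on the counter. Leave it.
- garlic: Garlic bulb, 56 mm, in front on the right of the cooker. Leave it.
- spread_tub: Green and yellow tub, 96 x 137 x 53 mm, at the right. Leave it.
- lime: Lime, 57 x 46 x 45 mm, at the left. Leave it.
- plaid_bag: Tall plaid bag standing behind the work, does not move: 182 x 315 mm, top 351 mm above the counter, its origin (underside) about its middle, its front 60 to 90 mm nearer the robot. Swing the arm over it or pass in front.
- lunch_bag: Black bag behind the cooker, does not move: 221 x 310 mm, top 165 mm above the counter, origin at the middle of its underside, its front 80 to 110 mm nearer the robot.

How it is judged:
By the outcome, as a careful person would: the job done as asked, in the order asked, and still so for the second after the job is handed in, with the robot touching nothing.
It also fails if it takes over 43 s, if anything falls off the work surface, if the arm or the gripper's body presses on something with over 40 N, if the wrist force passes 120 N, or if a joint passes its speed limit or range.

### The arm

A 6-joint arm with a two-finger parallel gripper is mounted at the origin on a cart in front of the work surface, level with it; the furniture and walls round the work are solid. World frame = base frame: x ahead of the robot, y to its left, z up, the work surface at z = 0. Lengths are in mm, angles in rad, forces in N, time in s.
With the tool pointing down it reaches from about 400 to 925 mm from the base axis. Payload 12.5 kg.
Tool frame: the origin (TCP) lies midway between the tips of the shut fingers; the grasp point (between the pads) lies 19 mm behind it (env.pinch_z is the z of the grasp point in the tool frame, in mm); z points along the fingers, y is the line along which they close (so a half turn about z gives the same grasp; the last joint's range is limited). The gripper opens to 95 mm and grips with 3 to 60 N. Pads are 20 mm wide; open, the fingers measure 119 mm over their backs; the gripper's body (75 mm by 180 mm) begins 59 mm behind the grasp point.
Start: joints at [1.117, 0.491, 1.559, -0, 1.092, -0.106], TCP at [213.003, 587.602, 214.661] pointing down, gripper open.
Joint ranges: [-3.1, 3.1], [-0.84, 2.19], [0.05, 2.79], [-1.13, 4.28], [0.06, 2.93], [-2.69, 2.69]. Speed limits (rad/s): [2.22, 2.22, 2.79, 3.14, 3.14, 3.14].

### API

Orientations are given as [roll, pitch, yaw] about the fixed x, y, z axes, in that order (R = Rz(yaw) Ry(pitch) Rx(roll)).
In Python, from cell import env, eyes gives the robot as it stands.
- The arm moves only by the shell command python3 -m inch 'ROWS'. ROWS is JSON, a list of rows, each a list of 3 entries, a list of its own where there are three numbers: the shift along the tool's x, y, z in units of 60 mm (1.0 is 60 mm), then the turn about the tool's z in units of 5 degrees (1.0 is 5 degrees), then the closure, from -1 (fully open) to 1 (shut). In form: [[[tx, ty, tz], turn, claw], ...]. A call has exactly 10 rows; each row shifts and turns the commanded pose from where the row before left it, along the tool's axes as they then stand; what a row does not reach is not made up. A row lasts 1/8 s, in which the tool goes at most 62.5 mm and 10.7 degrees, less where a joint would pass 70% of its speed; a pose out of reach is approached as far as the arm can. A call is refused whole if a number of a shift passes 1 or a number of a turn 1, either way. A call with a gripper value outside its range is refused whole. The fingers move at their own pace and stop on an object; the grip force is fixed at half the most. Time passes only in rows, so rows that do not move let the fingers close, or fill a call up. It gives the time, the measured TCP pose, the force, the opening and the grip force at its end, in the units of the state.
- env.state(): the state, without advancing time (a new reading comes with each control period).
- eyes.read_camera(name): name is "scene" or "top" or "wrist"; returns a dict with "pixels" (400x640x3 uint8, red, green, blue), "fx", "fy", "cx", "cy" (pixels), "extrinsics" (4x4, takes a point from world to camera coordinates). Camera axes: x right, y down, z forward; pixel columns grow to the right and rows downward; lengths in mm; the calibration is good to about 2 mm. A picture is of the moment at which its call begins. There is no depth.
- env.job_done(): hands the job in; it is judged then, once.
Trained networks look in a picture, given as the dict that the camera call returned (one of the last four; its "shot" number tells which), for a name from the list of things; names that differ only in an ending like _2 or _b are one class to them, and where a whole thing is asked for, a point or a joint stands for the part that bears it (a point fixed in the world has none). Each returns a list of dicts, best first, with "score" (0 to 1); they miss things now and then, are a little off and sometimes report something else, mostly with a low value. They report only what shows in the picture. A call takes as long as a camera call.
- eyes.boxes_of(name, picture): "centre" ([row, column] in pixels, amid what is visible of it).
- eyes.cut_out(name, picture): "mask" (400x640 bool, what is visible of it) and "centre" ([row, column] in pixels, amid what is visible of it).
- eyes.spot_point(name, picture): "centre" ([row, column] in pixels: a listed point, or the origin of a listed thing).
The state is a dict: "t": time; "joints": joint angles; "qvel": joint speeds; "tau": joint torques, N m; "eef_pos": TCP position; "tcp_rot": TCP orientation; "ft_force": force on the tool from outside, world axes, zero at the start; "moment": the same for the moment, N m; "opening": opening from 0.0 (shut) to 1.0 (fully open); "grip_force": force on a finger pad.
Only numpy, scipy, OpenCV 4.12 (cv2) and the standard library are available. Lean on these libraries where they do the work, as an engineer would, in place of code of your own. Each camera call takes 0.05 s, during which the arm holds its last target. There are 200 camera calls.

## Working session

There is one attempt and no reset: what is moved stays moved. The work goes in short steps, Python scripts to look and compute and a shell command to move; the robot and the scene stay as the last step left them, time stands still between calls to the robot, and variables do not carry over. Pictures are saved under pics/ and viewed, at most 10 in all, crops included, and the job is handed in when it is done.

```bash
mkdir -p pics; ls; cat > h.py <<'E'
import numpy as np, cv2
from cell import env, eyes
def tri(obs):
    A=[];b=[]
    for p,(r,c) in obs:
        E=np.array(p['extrinsics']);R=E[:3,:3];t=E[:3,3]
        u=(c-p['cx'])/p['fx'];v=(r-p['cy'])/p['fy']
        A+=[R[0]-u*R[2],R[1]-v*R[2]];b+=[u*t[2]-t[0],v*t[2]-t[1]]
    return np.linalg.lstsq(np.array(A),np.array(b),rcond=None)[0]
def onz(p,rc,z):
    E=np.array(p['extrinsics']);R=E[:3,:3];o=-R.T@E[:3,3]
    d=R.T@np.array([(rc[1]-p['cx'])/p['fx'],(rc[0]-p['cy'])/p['fy'],1])
    return o+d*(z-o[2])/d[2]
def proj(p,X):
    E=np.array(p['extrinsics']);q=E[:3,:3]@X+E[:3,3]
    return (p['fy']*q[1]/q[2]+p['cy'],p['fx']*q[0]/q[2]+p['cx'])
E
python3 - <<'E'
from h import *
np.set_printoptions(precision=1,suppress=True)
P={n:eyes.read_camera(n) for n in('scene','top')}
for n in P: cv2.imwrite(f'pics/{n}0.png',P[n]['pixels'][...,::-1])
for o,z in (('cooker_pot',0),('cooker_lid',88),('lid_grip',140),('catch_button',None)):
    ob=[]
    for n in P:
        r=eyes.spot_point(o,P[n])
        for q in r[:2]: print(o,n,round(q['score'],2),np.array(q['centre']), onz(P[n],q['centre'],z or 140))
        if r: ob.append((P[n],r[0]['centre']))
    if len(ob)==2: print('  tri',tri(ob))
s=env.state();print(s,env.pinch_z)
E
```

```text
pics
cooker_pot scene 0.93 [235.5 257.3] [354.4 205.  140. ]
cooker_pot scene 0.22 [257.3 339.7] [300.7 -12.2 140. ]
cooker_lid scene 0.67 [219.  249.3] [442.2 249.   88. ]
cooker_lid scene 0.57 [206.5 247.5] [486.9 262.   88. ]
cooker_lid top 0.71 [236.6 245.2] [448.6 248.6  88. ]
  tri [450.  251.2  76.9]
lid_grip scene 0.59 [221.8 247.6] [396.6 238.  140. ]
lid_grip scene 0.56 [205.7 247. ] [450.7 249.1 140. ]
lid_grip top 0.86 [233.2 243.6] [451.8 243.2 140. ]
  tri [466.5 262.8  38.3]
catch_button scene 0.45 [207.8 222. ] [439.8 317.2 140. ]
catch_button scene 0.31 [235.4 324.6] [363.9  28.6 140. ]
catch_button top 0.47 [240.9 217.8] [444.6 318.7 140. ]
  tri [445.8 320.4 131.9]
{'t': 0.5, 'joints': array([ 1.1,  0.5,  1.6, -0. ,  1.1, -0.1]), 'qvel': array([ 0.,  0., -0.,  0.,  0.,  0.]), 'tau': array([ -0. , -61.2, -25.8,   0.1,   0. ,  -0. ]), 'eef_pos': array([213. , 587.6, 214.6]), 'tcp_rot': array([3.1, 0. , 2.8]), 'ft_force': array([ 0.1, -0.1,  0.1]), 'moment': array([ 0., -0.,  0.]), 'grip_force': 0.0, 'opening': 1.0013749148516398} -18.8
```

View pics/scene0.png

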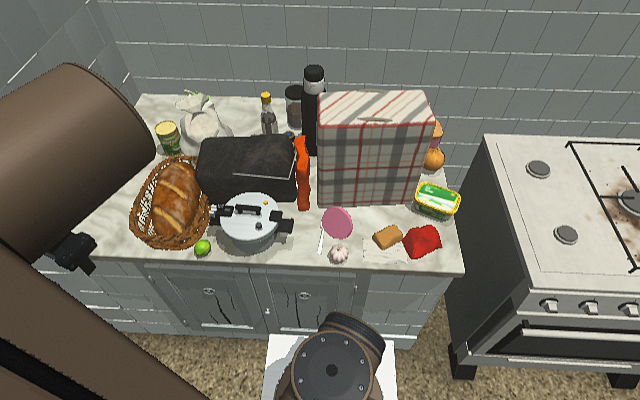

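View pics/top0.png

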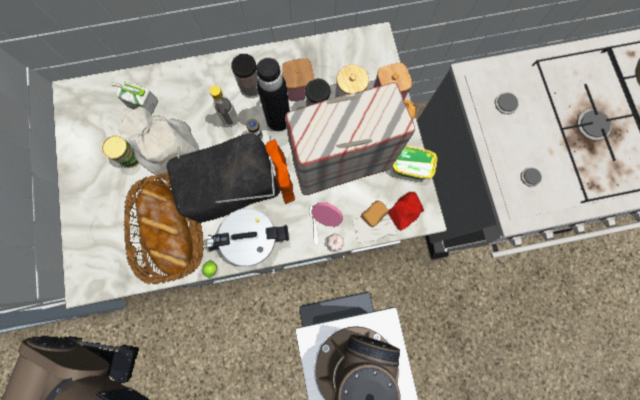

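The scene view shows the cooker near row 220, col 250. In the top view the lid is centred near (236, 246) with the catch pointing left at (241, 218). The networks agree: lid about (450, 248), yaw about 0.09. Next I move over it for a close look.

```bash
python3 -m inch '[[[-0.6,-0.45,-0.3],0,-1],[[-0.66,-0.49,-0.3],0,-1],[[-0.66,-0.49,-0.3],0,-1],[[-0.66,-0.49,-0.3],0,-1],[[-0.66,-0.49,-0.2],0,-1],[[-0.66,-0.49,0],0,-1],[[-0.66,-0.49,0],0,-1],[[-0.66,-0.49,0],0,-1],[[0,0,0],1,-1],[[0,0,0],1,-1]]'
python3 -m inch '[[[0,0,0],1,-1],[[0,0,0],1,-1],[[0,0,0],1,-1],[[0,0,0],1,-1],[[0,0,0],1,-1],[[0,0,0],1,-1],[[0,0,0],1,-1],[[0,0,0],1,-1],[[0,0,0],1,-1],[[0,0,0],1,0]]'
cat > look.py <<'E'
from h import *
import sys
np.set_printoptions(precision=2,suppress=True)
p=eyes.read_camera('wrist'); cv2.imwrite(f'pics/{sys.argv[1]}.png',p['pixels'][...,::-1])
for o,z in (('cooker_lid',88),('lid_grip',140),('catch_button',132)):
    for q in eyes.spot_point(o,p)[:2]: print(o,round(q['score'],2),np.array(q['centre']),onz(p,q['centre'],z))
for q in eyes.cut_out('catch_button',p)[:1]: print('cut',q['score'],q['centre'],onz(p,q['centre'],132))
s=env.state();print(s['t'],s['eef_pos'],s['tcp_rot'],s['joints'],s['ft_force'],s['opening'],s['grip_force'])
E
python3 look.py w1
```

```text
t: 1.75
eef_pos: [428.5, 261.3, 298.7]
tcp_rot: [3.141, 0.0, 2.615]
ft_force: [-0.7, 0.2, -0.1]
opening: 1.001
grip_force: 0.0
t: 3.0
eef_pos: [428.1, 262.0, 298.8]
tcp_rot: [3.141, -0.0, 1.744]
ft_force: [-1.0, 0.2, 0.7]
opening: 0.939
grip_force: 0.0
cooker_lid 0.94 [190.1 329.4] [442.06 241.78  88.  ]
lid_grip 0.77 [197.8 334.6] [445.91 247.46 140.  ]
lid_grip 0.29 [188.8 329.8] [438.43 257.22 140.  ]
catch_button 0.77 [130.1 349.4] [448.46 325.77 132.  ]
cut 0.91 [130.6, 351.2] [450.56 325.58 132.  ]
3.25 [428.1  261.96 298.7 ] [ 3.14 -0.    1.75] [ 0.42  0.23  1.73 -0.    1.18  0.24] [ 0.26  0.13 -0.21] 0.7380810612769438 0.0
```

View pics/w1.png

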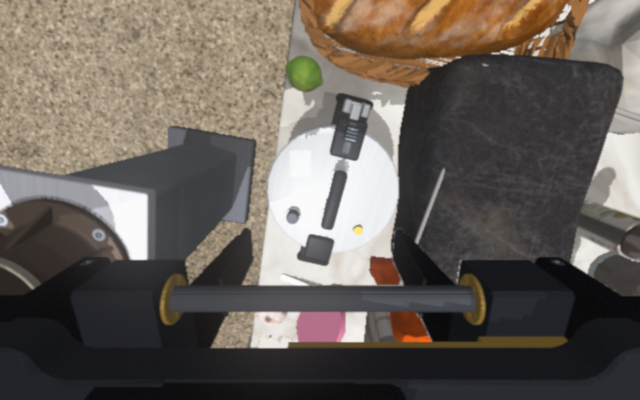

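The wrist view shows the lid centred near (190, 333), the bar from (172, 341) to (226, 329), the ribbed button near (132, 349) and the fork end at the top, near (103, 352). I'll refine the yaw from the bar's outline.

```bash
cat > bar.py <<'E'
from h import *
np.set_printoptions(precision=2,suppress=True)
p=eyes.read_camera('wrist'); g=cv2.cvtColor(p['pixels'],cv2.COLOR_RGB2GRAY)
m=(g<90).astype(np.uint8); n,l,st,c=cv2.connectedComponentsWithStats(m)
gp=eyes.spot_point('lid_grip',p)[0]['centre']
for i in range(1,n):
    if 150<st[i,4]<6000 and np.hypot(c[i][1]-gp[0],c[i][0]-gp[1])<60:
        pts=np.argwhere(l==i); W=np.array([onz(p,q,140)[:2] for q in pts])
        (cx,cy),(w,h),a=cv2.minAreaRect(W.astype(np.float32))
        e=np.linalg.eigh(np.cov(W.T))[1][:,1]; e*=np.sign(e[1])
        print(st[i],c[i],'rect',cx,cy,w,h,a,'yaw',np.arctan2(-e[0],e[1]))
E
python3 bar.py
python3 - <<'E'
from h import *
np.set_printoptions(precision=1,suppress=True)
v={n:eyes.read_camera(n) for n in('top','scene','wrist')}
for o in('catch_button','lid_grip','cooker_lid'):
    S={}
    for n in v:
        r=eyes.spot_point(o,v[n])
        if r: S[n]=(v[n],r[0]['centre']);print(o,n,r[0]['score'],onz(v[n],r[0]['centre'],{'c':132,'l':140}[o[0]] if o!='cooker_lid' else 88))
    if len(S)>1: print(tri(list(S.values())))
E
```

```text
[323 171  23  57 367] [335.71 193.  ] rect 445.1933288574219 245.27301025390625 69.78868865966797 12.916643142700195 86.54122924804688 yaw -0.0307062974823787
[298 235  35  30 346] [316.8  252.58] rect 434.5689392089844 178.39613342285156 35.430694580078125 37.67125701904297 86.1144790649414 yaw -0.8422549236612314
catch_button scene 0.6 [457.4 320.7 132. ]
catch_button wrist 0.84 [448.8 323.3 132. ]
[450.1 320.8 138.7]
lid_grip top 0.95 [447.7 243.2 140. ]
lid_grip scene 0.91 [444.9 253.4 140. ]
lid_grip wrist 0.89 [445.7 243.9 140. ]
[445.1 246.8 143.4]
cooker_lid top 0.67 [444.4 246.3  88. ]
cooker_lid scene 0.94 [440.4 250.4  88. ]
cooker_lid wrist 0.94 [441.9 246.9  88. ]
[442.5 247.9  87.3]
```

```bash
python3 -m inch '[[[0,0,0],1,0.2],[[0,0,0],1,0.2],[[0,0,0],0.46,0.2],[[0.2,0.1,0.4],0,0.2],[[0.1,0.1,0.4],0,0.2],[[0,0.1,0.4],0,0.2],[[0,0,0.4],0,0.2],[[0,0,0.2],0,0.2],[[0,0,0],0,0.2],[[0,0,0],0,0.2]]'; python3 look.py w2; python3 bar.py
```

```text
t: 5.2
eef_pos: [447.2, 279.5, 191.5]
tcp_rot: [3.14, -0.001, 1.532]
ft_force: [0.3, -0.0, -0.8]
opening: 0.4
grip_force: 0.0
cooker_lid 0.91 [227.9 317.8] [442.23 247.68  88.  ]
lid_grip 0.68 [254.6 320.9] [445.35 245.2  140.  ]
catch_button 0.56 [161.6 320.6] [448.23 322.05 132.  ]
cut 0.69 [156.2, 321.7] [449.26 326.26 132.  ]
5.45 [446.93 279.35 191.15] [ 3.14 -0.    1.53] [0.43 0.38 1.83 0.   0.93 0.47] [ 0.59 -0.11 -0.17] 0.39906798425297096 0.0
```

View pics/w2.png

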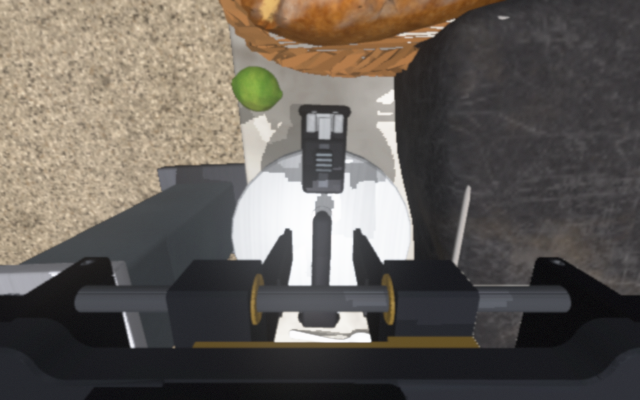

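The catch and bar run straight up the image at column ~322, between the fingertips (285 and 362). The button is at row ~160, so the alignment is good. Next I go over the button and down to 131 mm.

```bash
python3 -m inch '[[[0.25,0,0],0,0.3],[[0.25,0,0],0,0.3],[[0.24,0,0],0,0.3],[[0,0,0.2],0,0.3],[[0,0,0.2],0,0.3],[[0,0,0.2],0,0.3],[[0,0,0.2],0,0.3],[[0,0,0.1],0,0.3],[[0,0,0.1],0,0.3],[[0,0,0],0,0.3]]'; python3 look.py w3
```

```text
t: 6.8
eef_pos: [448.5, 323.6, 130.4]
tcp_rot: [-3.141, 0.0, 1.532]
ft_force: [-0.5, 0.4, 0.3]
opening: 0.349
grip_force: 0.0
cooker_lid 0.92 [306.1 320.1] [444.18 245.51  88.  ]
cut 0.91 [236.8, 323.4] [450.01 329.48 132.  ]
7.05 [448.63 323.73 130.94] [ 3.14 -0.    1.53] [0.51 0.49 1.83 0.   0.82 0.54] [-0.73 -0.27  0.54] 0.34826224467440564 0.0
```

View pics/w3.png

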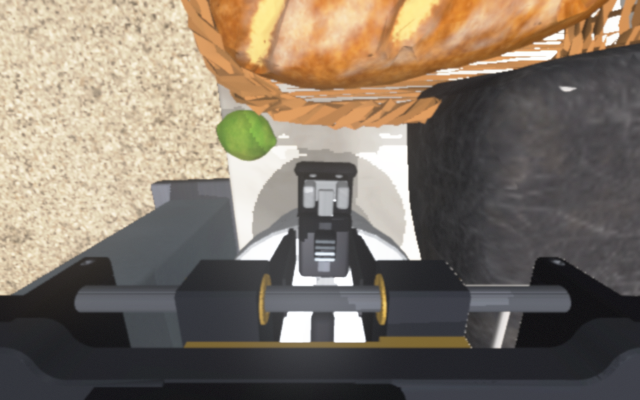

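The ribbed button (rows 235–262, col 324) is between the fingertips and nothing touches. Closing on it.

```bash
python3 -m inch '[[[0,0,0],0,1],[[0,0,0],0,1],[[0,0,0],0,1],[[0,0,0],0,1],[[0,0,0],0,1],[[0,0,0],0,1],[[0,0,0],0,1],[[0,0,0],0,1],[[0,0,0],0,1],[[0,0,0],0,1]]'
```

```text
t: 8.3
eef_pos: [448.6, 323.7, 130.7]
tcp_rot: [3.141, -0.0, 1.532]
ft_force: [1.4, 0.8, 2.3]
opening: 0.141
grip_force: 30.0
```

Opening 0.141 is about 13.4 mm, so it is holding the button. Sliding it back 17–18 mm.

```bash
python3 -m inch '[[[-0.03,0,0],0,1],[[-0.04,0,0],0,1],[[-0.04,0,0],0,1],[[-0.04,0,0],0,1],[[-0.04,0,0],0,1],[[-0.04,0,0],0,1],[[-0.03,0,0],0,1],[[-0.02,0,0],0,1],[[-0.01,0,0],0,1],[[0,0,0],0,1]]'
```

```text
t: 9.55
eef_pos: [447.9, 306.7, 130.7]
tcp_rot: [3.141, -0.001, 1.532]
ft_force: [-0.3, 6.8, 3.1]
opening: 0.144
grip_force: 30.0
```

```bash
python3 -m inch '[[[-0.02,0,0],0,1],[[-0.02,0,0],0,1],[[0,0,0],0,1],[[0,0,0],0,0.3],[[0,0,0],0,0.3],[[0,0,0],0,0.3],[[0,0,0],0,0.3],[[0,0,-0.3],0,0.2],[[0,0,-0.4],0,0.2],[[0,0,-0.3],0,0.2]]'; python3 look.py w4; python3 bar.py
```

```text
t: 10.8
eef_pos: [447.8, 303.7, 191.5]
tcp_rot: [3.141, -0.0, 1.532]
ft_force: [0.0, -0.3, -0.2]
opening: 0.398
grip_force: 0.0
cooker_lid 0.81 [254.9 319.9] [443.68 241.75  88.  ]
lid_grip 0.7 [280.2 321.4] [445.43 244.98 140.  ]
catch_button 0.76 [207.8 322. ] [448.46 307.96 132.  ]
cut 0.64 [205.5, 318.1] [445.33 310.08 132.  ]
11.05 [447.46 303.65 189.92] [-3.14  0.    1.53] [0.47 0.4  1.79 0.   0.95 0.51] [-0.39  0.87  0.36] 0.399666389647989 0.0
```

View pics/w4.png

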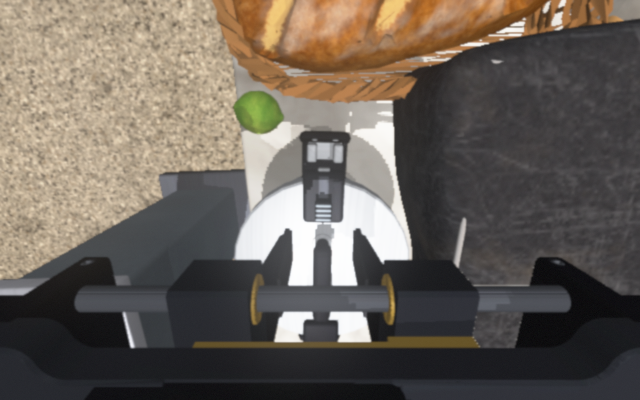

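The button now sits at rows 205–220, at the inner end of its housing. The tongue has pulled out of the fork (rows 140–165). Next I grip the bar.

```bash
python3 -m inch '[[[-0.32,0,0],0,0.2],[[-0.32,0,0],0,0.2],[[-0.33,0,0],0,0.2],[[0,0,0.25],0,0.2],[[0,0,0.25],0,0.2],[[0,0,0.25],0,0.2],[[0,0,0.15],0,0.2],[[0,0,0.1],0,0.2],[[0,0,0],0,1],[[0,0,0],0,1]]'
python3 -m inch '[[[0,0,0],0,1],[[0,0,0],0,1],[[0,0,0],0,1],[[0,0,0],0,1],[[0,0,0],0,1],[[0,0,0],0,1],[[0,0,0],-0.2,1],[[0,0,0],-0.4,1],[[0,0,0],-0.5,1],[[0,0,0],0,1]]'; python3 -c "
from h import *;print(env.state()['moment'])"
```

```text
t: 12.4
eef_pos: [445.7, 245.9, 130.9]
tcp_rot: [3.141, -0.0, 1.532]
ft_force: [0.1, 0.6, 0.2]
opening: 0.247
grip_force: 0.0
t: 13.65
eef_pos: [445.3, 246.0, 131.0]
tcp_rot: [3.142, -0.001, 1.628]
ft_force: [-3.7, 4.0, 6.2]
opening: 0.172
grip_force: 30.1
[ 0.39787604  0.74688647 -0.4606146 ]
```

```bash
python3 -m inch '[[[0,0,0],-0.7,1],[[0,0,0],-0.8,1],[[0,0,0],-0.8,1],[[0,0,0],-0.8,1],[[0,0,0],-0.8,1],[[0,0,0],-0.8,1],[[0,0,0],-0.8,1],[[0,0,0],-0.7,1],[[0,0,0],-0.6,1],[[0,0,0],0,1]]'; python3 -c "
from h import *;print(env.state()['moment'])"; python3 look.py w5
```

```text
t: 14.9
eef_pos: [444.2, 245.8, 131.0]
tcp_rot: [-3.14, -0.002, 2.221]
ft_force: [-8.5, 3.7, 10.4]
opening: 0.169
grip_force: 30.8
[ 0.30521308  1.63782187 -0.7206475 ]
lid_grip 0.72 [256.1 322. ] [446.46 242.74 140.  ]
catch_button 0.61 [149.6 325.5] [409.72 294.44 132.  ]
cut 0.63 [149.7, 325.4] [409.71 294.36 132.  ]
15.15 [444.25 245.77 130.97] [-3.14 -0.    2.22] [ 0.37  0.44  1.93  0.    0.77 -0.28] [-8.84  3.04 10.48] 0.16838414372762628 30.7376030087471
```

View pics/w5.png

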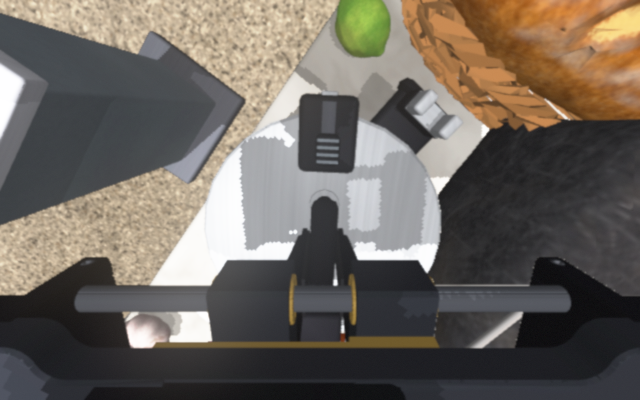

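The lid has followed the tool: the catch is clear of the fork and the fork is left behind at (110, 430). Now for the last bit to the stop, watching the moment.

```bash
python3 -m inch '[[[0,0,0],-0.3,1],[[0,0,0],-0.3,1],[[0,0,0],-0.3,1],[[0,0,0],-0.2,1],[[0,0,0],-0.2,1],[[0,0,0],0,1],[[0,0,0],0,1],[[0,0,0],0,1],[[0,0,0],0,1],[[0,0,0],0,1]]'; python3 -c "
from h import *;print(env.state()['moment'])"
```

```text
t: 16.4
eef_pos: [444.0, 245.6, 131.0]
tcp_rot: [-3.14, -0.002, 2.333]
ft_force: [-10.9, 1.2, 11.0]
opening: 0.172
grip_force: 31.2
[ 0.08740567  1.78468837 -0.79470966]
```

```bash
python3 -m inch '[[[0.02,-0.02,-0.01],-0.3,1],[[0,0,0],-0.3,1],[[0,0,0],0,1],[[0,0,0],0,1],[[0,0,0],0,1],[[0,0,0],0,1],[[0,0,0],0,1],[[0,0,0],0,1],[[0,0,0],0,1],[[0,0,0],0,1]]'; python3 -c "
from h import *;print(env.state()['moment'])"
```

```text
t: 17.65
eef_pos: [443.1, 245.6, 131.0]
tcp_rot: [-3.14, -0.001, 2.387]
ft_force: [-6.3, 1.6, 1.3]
opening: 0.174
grip_force: 31.6
[ 0.21823545  1.06698546 -0.82733992]
```

```bash
python3 -m inch '[[[0,0,0],-0.4,1],[[0,0,0],-0.4,1],[[0,0,0],-0.4,1],[[0,0,0],0,1],[[0,0,0],0,1],[[0,0,0],0,1],[[0,0,0],0,1],[[0,0,0],0,1],[[0,0,0],0,1],[[0,0,0],0,1]]'; python3 -c "
from h import *;print(env.state()['moment'])"; python3 look.py w6
```

```text
t: 18.9
eef_pos: [443.4, 245.5, 131.0]
tcp_rot: [-3.141, -0.001, 2.492]
ft_force: [-4.5, -0.6, -0.2]
opening: 0.191
grip_force: 35.3
[-0.25774217  0.91714896 -1.10472625]
cooker_lid 0.93 [223.5 322.1] [445.88 243.26  88.  ]
lid_grip 0.96 [252.5 320.5] [443.73 243.72 140.  ]
catch_button 0.95 [149.7 336.9] [400.93 288.12 132.  ]
cut 0.6 [148.3, 341.1] [401.74 290.5  132.  ]
19.15 [443.37 245.49 131.01] [-3.14 -0.    2.49] [ 0.38  0.44  1.94  0.    0.77 -0.55] [-5.47 -0.24 -0.44] 0.19328794606388905 35.332616809755564
```

View pics/w6.png

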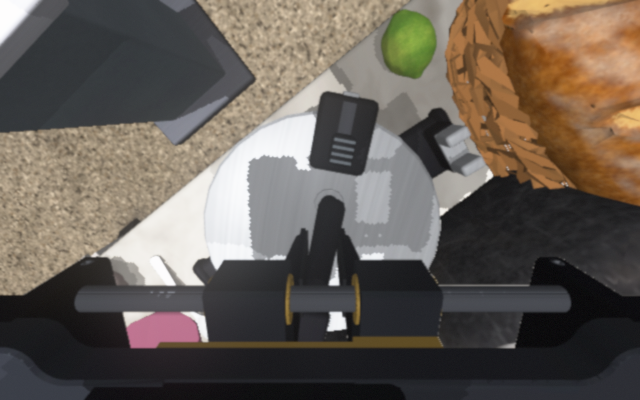

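The bar now sits about 9° off the tool while the moment rises. The lid is therefore on its stop: tool yaw less the slip gives about 0.8 rad of turn. Releasing and retreating.

```bash
python3 -m inch '[[[0,0,0],0,0.2],[[0,0,0],0,0.2],[[0,0,0],0,0.2],[[0,0,0],0,0.2],[[0,0,-0.2],0,0.2],[[0,0,-0.4],0,0.2],[[0,0,-0.4],0,0.2],[[-0.3,0,-0.4],0,0.2],[[-0.3,0,-0.4],0,0.2],[[0,0,-0.2],0,0.2]]'; python3 look.py w7; python3 bar.py
```

```text
t: 20.4
eef_pos: [473.2, 223.6, 253.0]
tcp_rot: [3.14, 0.001, 2.491]
ft_force: [-0.7, -0.0, 0.5]
opening: 0.4
grip_force: 0.0
cooker_lid 0.85 [152.1 320.9] [444.87 243.58  88.  ]
cooker_lid 0.2 [ 36.5 378.9] [387.31 362.02  88.  ]
lid_grip 0.78 [158.8 322.4] [445.05 245.39 140.  ]
lid_grip 0.17 [226.6 220.5] [437.12 118.66 140.  ]
catch_button 0.79 [ 90.8 331.3] [400.6  289.71 132.  ]
cut 0.89 [92.1, 332.3] [402.08 289.76 132.  ]
20.65 [471.68 224.2  250.56] [-3.14 -0.    2.49] [ 0.32  0.31  1.76  0.    1.08 -0.6 ] [-0.34 -0.27  0.87] 0.3997879194095113 0.0
[ 310  125   26   74 1105] [322.23 160.72] rect 445.7244873046875 243.03330993652344 14.89975643157959 72.39616394042969 41.95518112182617 yaw 0.7356505283208578
```

View pics/w7.png

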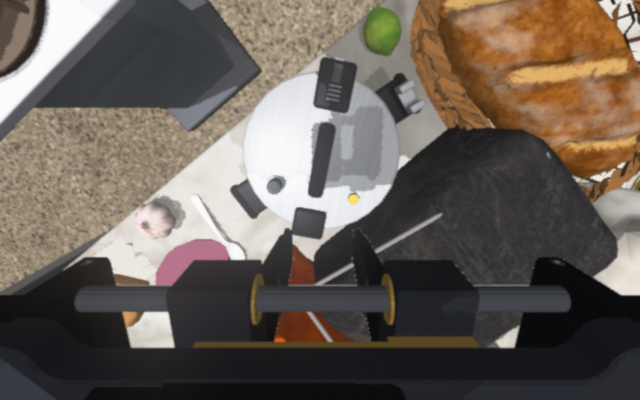

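The lid has turned about 0.77–0.82 rad, measured by the bar and by the button direction, so it is at its stop. The button is 63 mm from the centre, which means the catch is fully back. The lid lies round and level, its neighbours are untouched and the gripper is clear.

```bash
python3 -c "
from cell import env
print(env.job_done())"
```

```text
the job is handed in; nothing more can be done
None
```

The job is handed in, with no verdict returned: by camera measurement the catch is fully back, the lid is turned about 0.79 rad to its stop and resting loose on the pot, and nothing else was touched.

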